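# Fit the dosing valve in the clear station

## Task

Fit the steel dosing valve from the wash rack into the one station of the doser manifold that is clear: in the other two an old seal ring still lies at the bottom of the bore (the fitter will draw those later), so feel lightly with the valve's foot how deep a bore is before you commit to it. In the clear bore press the valve down on its sprung seat, turn it a sixth of a turn clockwise until it locks with its wing straight across the manifold, and let it go. Press gently: never drive any station's seat down to its stop, and leave the other things on the table where they are.

Things in the scene. Friction and masses are not known exactly. Their poses are not given: they have to be found in the camera images.
- valve: steel dosing valve, 97 mm tall, 0.2 kg, upright in the middle hole of the white wash rack. Origin: centre of its foot (lowest face); z up its axis. Round spigot 24 mm in diameter with bevelled foot (19 mm across at the bottom), collar 42 mm in diameter from 57.5 to 62.5 mm above the foot, wing grip above. Half a turn about z gives the same valve. Lifts straight out of the rack
- valve_wing (a point): on the valve's axis, 82 mm above its foot: the place to pinch the wing grip, a flat upright bar 42 mm long along the valve's x, 14 mm thick along y (pinch across y), from 62.5 to 97 mm above the foot
- valve_lugs (a point): on the valve's axis, 40 mm above its foot: level of the two bayonet lugs at its +x and -x sides, each 8 mm wide, 4 mm high (38 to 42 mm above the foot), reaching 16 mm from the axis
- wash_rack: white plastic rack, 150 x 56 x 30 mm, fixed, three holes 28 mm wide and 24 mm deep in a row along its x; origin: centre of its underside
- manifold: steel doser manifold, fixed, 205 mm long along its y; three equal valve stations in a row along y, 65 mm apart; a pipe inlet at the -y end, lower than the mouths. Origin: centre of its footprint on the table; x across it, z up. Each station: a mouth in a 49 mm round boss, under it an upright bore 26.5 mm wide, with a spring seat at the bottom, top 62 mm above the origin
- mouth_left (a point): centre of the left mouth, level with its rim, 109.2 mm above the manifold's origin, at manifold y = +65 mm. All mouths: two entry slots; the valve enters only with its x axis (lugs, wing) turned 60 degrees counter-clockwise, seen from above, from the manifold's x axis (7 degrees to spare). Otherwise the lugs rest on the rim and the foot stays 9 mm above the seat
- mouth_middle (a point): the same, middle station, manifold y = 0. All bores: the resting seat is 47.2 mm below the mouth. In the clear bore the valve's foot meets the seat there; in the others it meets an old ring (6 mm thick, steel grey, flat on the seat) 6 mm higher, and the valve cannot be locked
- mouth_right (a point): the same, right station, manifold y = -65 mm. All stations: to turn under the lip the foot must be pressed 4.5 to 7.5 mm below the resting seat (aim at 6). It turns 60 degrees clockwise to a stop (wing along manifold x, across it); when the push is relaxed there, the spring lifts the valve into a notch, its foot then about 1.8 mm below the resting seat
- seat_left (a joint): spring seat at the bottom of the left bore: 0 m at rest, grows as it is pressed down, stop at 0.009 m. Begins to give at about 5 N and gains 1.5 N per mm (12 N at 4.5 mm, 14 N at 6 mm, 18 N at 8.5 mm)
- seat_middle (a joint): spring seat at the bottom of the middle bore: 0 m at rest, grows as it is pressed down, stop at 0.009 m. Begins to give at about 5 N and gains 1.5 N per mm (12 N at 4.5 mm, 14 N at 6 mm, 18 N at 8.5 mm)
- seat_right (a joint): spring seat at the bottom of the right bore: 0 m at rest, grows as it is pressed down, stop at 0.009 m. Begins to give at about 5 N and gains 1.5 N per mm (12 N at 4.5 mm, 14 N at 6 mm, 18 N at 8.5 mm)
- steel_cup: small steel portion cup, 66 mm wide, 60 mm tall; origin: centre of its underside. Bystander
- thermometer: probe thermometer lying flat, 198 mm long, 17 mm thick; origin: centre of its underside. Bystander
- timer: wind-up kitchen timer, 67 mm wide, 42 mm tall; origin: centre of its underside. Bystander
- jar_lid: plain grey press-on jar lid lying flat, 102 mm wide, 12 mm tall; origin: centre of its underside. Bystander
Things that resemble listed ones, but are neither listed nor needed, are in the scene too. What is shaped like the valve but green or purple is not meant.

How it is judged:
At the end, for the whole second after the job is handed in: The valve stands upright in the clear station, on the station's axis within 4 mm, its foot below the level of the resting seat (at most 1.2 mm above it), its wing straight across the manifold within 0.2 rad, at rest and let go ((horizontal distance between valve and mouth_left below 0.004 m or horizontal distance between valve and mouth_middle below 0.004 m or horizontal distance between valve and mouth_right below 0.004 m) and z of valve in the frame of manifold below 0.0632 m and angle between the x axis of valve and the x axis of manifold, either way round below 0.2 rad and angle between valve's own z axis and vertical below 0.1 rad and linear speed of valve below 0.01 m/s); the robot touches nothing.
It fails at once if a station's spring seat is driven to its stop (pressed in more than 8.5 mm, about 18 N) (value of joint any of seat_left, seat_middle, seat_right above 0.0085 m).
It fails at once if the steel cup, thermometer, timer or jar lid is pushed away (more than 20 mm) (distance of any of steel_cup, thermometer, timer, jar_lid from where it was at the start of the episode above 0.02 m).
It also fails if it takes over 67 s, if anything falls off the work surface, if the arm or the gripper's body presses on something with over 40 N, if the wrist force passes 120 N, or if a joint passes its speed limit or range.

## Robot

A 6-joint arm with a two-finger parallel gripper is mounted at the origin on the work surface; the furniture and walls round the work are solid. World frame = base frame: x ahead of the robot, y to its left, z up, the work surface at z = 0. Lengths are in m, angles in rad, forces in N, time in s.
With the tool pointing down it reaches from about 0.425 to 0.95 m from the base axis. Payload 3.5 kg.
Tool frame: the origin (TCP) lies at the very end of the fingers, on their centre line; the grasp point (between the pads) lies 19 mm behind it (ctrl.grip_point_offset is the distance from the TCP to the grasp point, in m); z points along the fingers, y is the line along which they close (so a half turn about z gives the same grasp; the last joint's range is limited). The gripper opens to 85 mm and grips with 20 to 120 N. Pads are 22 mm wide; open, the fingers measure 114 mm over their backs; the gripper's body (76 mm by 85 mm) begins 54 mm behind the grasp point. The pads swing forward as they close: fully open they stand 13 mm farther back than shut.
Start: joints at [0.991, 0.286, 1.577, -0, 1.279, -0.15], TCP at [0.281, 0.614, 0.231] pointing down, gripper open.
Joint ranges: [-2.77, 2.77], [-0.9, 2.22], [0.21, 2.48], [-1.53, 4.67], [0.24, 2.81], [-2.84, 2.84]. Speed limits (rad/s): [2.79, 2.79, 3.14, 3.14, 3.14, 3.14].

## Interface

Orientations are given as a unit quaternion [x, y, z, w].
In Python, from plant import telemetry, vision, ctrl gives the robot as it stands.
- The arm moves only by the tool arm_command, never from a script. Its argument "series" is one flat list of numbers, 7 for each row, row after row: the shift along the tool's x, y, z in cm, then the turn, a rotation vector about the tool's x, y, z in degrees, then the closure, from 0 (fully open) to 1 (shut). A call has 1 to 10 rows; each row is the pose to reach, as a shift and turn from the pose commanded when the call began, along the tool's axes at that moment; what a row does not reach only later rows make up. A row lasts 1/12 s, in which the tool goes at most 41.7 mm and 7.16 degrees, less where a joint would pass 70% of its speed; a pose out of reach is approached as far as the arm can. A call with a gripper value outside its range is refused whole. The fingers move at their own pace and stop on an object; "force" is the grip in N (left out, the last holds). Time passes only in rows, so rows that repeat a pose let the fingers close. It gives the time, the measured TCP pose, the force, the opening and the grip force at its end, in the units of the state.
- telemetry.get_state(): the state, without advancing time (a new reading comes with each control period).
- vision.read_camera(name): name is "side" or "top"; returns a dict with "color" (420x560x3 uint8, blue, green, red), "K" (3x3 intrinsics, pixels), "D" ([k1, k2, p1, p2, k3] as OpenCV has them; the pictures are not rectified), "rvec" (rotation vector, rad) and "tvec" (3), from world to camera coordinates, as OpenCV has them. Camera axes: x right, y down, z forward; pixel columns grow to the right and rows downward; lengths in m; the calibration is good to about 2 mm. A picture is of the moment at which its call begins. There is no depth.
- ctrl.sign_off(): hands the job in; it is judged then, once.
The state is a dict: "time": time; "qpos": joint angles; "dq": joint speeds; "joint_efforts": joint torques, N m; "eef_pos": TCP position; "tcp_rot": TCP orientation; "contact_force": force on the tool from outside, world axes, zero at the start; "wrist_torque": the same for the moment, N m; "opening": opening from 0.0 (shut) to 1.0 (fully open); "finger_force": force on a finger pad.
Only numpy, scipy, OpenCV 4.12 (cv2) and the standard library are available. Lean on these libraries where they do the work, as an engineer would, in place of code of your own. Each camera call takes 0.05 s, during which the arm holds its last target. There are 200 camera calls.

## Working session

There is one attempt and no reset: what is moved stays moved. The work goes in short steps, Python scripts to look and compute and a tool call to move; the robot and the scene stay as the last step left them, time stands still between calls to the robot, and variables do not carry over. Pictures are saved under pics/ and viewed, at most 10 in all, crops included, and the job is handed in when it is done.

Besides the shell and the picture viewer there is one more tool, called after ">>>" by a JSON object that holds its "fn" and its "kwargs", one argument or row to a line. arm_command: Moves the arm, as the interface text tells. Its arguments: {"type":"object","properties":{"series":{"type":"array","items":{"type":"number"}},"force":{"type":"number"}},"required":["series"]}

```bash
mkdir -p pics; ls; python3 - <<'E'
from plant import telemetry, vision, ctrl
import cv2
s=telemetry.get_state();print(s)
for n in("top","side"):
    r=vision.read_camera(n);cv2.imwrite(f"pics/{n}0.png",r["color"]);print(n,r["K"],r["D"],r["rvec"],r["tvec"])
E
```

```text
pics
{'time': 0.0, 'qpos': array([ 9.90968500e-01,  2.87218275e-01,  1.57816090e+00, -1.32481829e-05,
        1.27859641e+00, -1.49983617e-01]), 'dq': array([-6.57050858e-04,  8.75473227e-04,  4.03588355e-04, -3.04232085e-04,
        1.51443214e-05,  4.42432781e-04]), 'joint_efforts': array([-7.59900613e-04, -4.05988276e+01, -2.92618454e+01, -1.53001029e-04,
        5.72582256e-03, -2.59276867e-06]), 'eef_pos': array([0.28089792, 0.61306128, 0.22992081]), 'tcp_rot': array([ 2.13269303e-01,  9.76992725e-01, -1.11528197e-03, -4.19265375e-04]), 'contact_force': array([-0.66653355,  0.23902496, -0.90554855]), 'wrist_torque': array([ 0.00405936,  0.00485102, -0.01071589]), 'finger_force': 0.0, 'opening': 1.0042693603308817}
top [[390.33005486   0.         279.99114858]
 [  0.         390.33005486 211.74176821]
 [  0.           0.           1.        ]] [-0.05536176  0.          0.          0.          0.        ] [ 2.11849686 -2.16757221  0.19929409] [-0.0428255   0.53375344  0.98874021]
side [[390.12497147   0.         278.26562797]
 [  0.         390.12497147 205.12991073]
 [  0.           0.           1.        ]] [-0.03478469  0.          0.          0.          0.        ] [ 0.04545157  2.78742153 -1.43946776] [0.53353323 0.0745082  1.03134288]
```

View pics/top0.png

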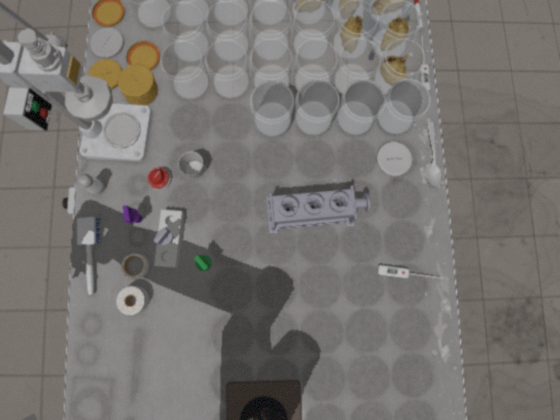

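View pics/side0.png

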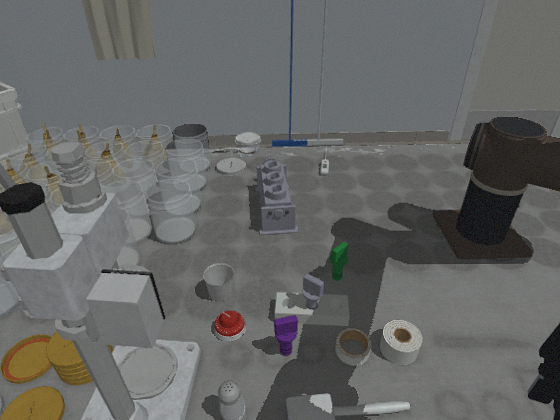

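The top view shows the manifold with mouths at about (289,205), (315,202) and (340,201), and its pipe inlet at the right, towards -y. The rack is near (168,237) with the steel valve in it, wing near (164,236). The side view agrees: valve at (314,288), rack at (312,305). Next I'll enlarge the crops.

```bash
cat > h.py <<'E'
import numpy as np, cv2
from plant import telemetry, vision, ctrl
def cam(n):
    r=vision.read_camera(n); r["R"]=cv2.Rodrigues(np.array(r["rvec"],float))[0]; r["t"]=np.array(r["tvec"],float).ravel(); return r
def px(r,uv,z):
    p=cv2.undistortPoints(np.array([[uv]],float),r["K"],np.array(r["D"]))[0,0]
    d=r["R"].T@np.array([p[0],p[1],1]); c=-r["R"].T@r["t"]
    return c+d*(z-c[2])/d[2]
def proj(r,P):
    return cv2.projectPoints(np.atleast_2d(np.array(P,float)),r["R"],r["t"],r["K"],np.array(r["D"]))[0][:,0]
def crop(r,box,k,name):
    x,y,w,h=box; cv2.imwrite(name,cv2.resize(r["color"][y:y+h,x:x+w],None,fx=k,fy=k,interpolation=cv2.INTER_CUBIC))
E
python3 - <<'E'
from h import *
t=cam("top");s=cam("side")
for n,r in(("top",t),("side",s)): print(n,-r["R"].T@r["t"])
for uv in((289,205),(315,202),(340,201)): print(px(t,uv,.109))
print(px(t,(164,236),.1), px(s,(314,280),.1))
a=cv2.resize(t["color"][175:245,255:380],None,fx=6,fy=6,interpolation=cv2.INTER_CUBIC)
cv2.imwrite("pics/a.png",a[:, :750])
b=cv2.resize(t["color"][195:275,140:215],None,fx=5,fy=5,interpolation=cv2.INTER_CUBIC)
c=cv2.resize(s["color"][260:340,265:350],None,fx=5,fy=5,interpolation=cv2.INTER_CUBIC)
cv2.imwrite("pics/b.png",np.hstack([b,c]))
E
```

```text
top [ 0.36160041 -0.03344403  1.06417132]
side [0.54899436 0.78284891 0.66304607]
[ 0.53842341 -0.07652488  0.109     ]
[ 0.5446737  -0.14170349  0.109     ]
[ 0.54592449 -0.20456212  0.109     ]
[0.46859402 0.23516943 0.1       ] [0.46945762 0.24671025 0.1       ]
```

View pics/a.png

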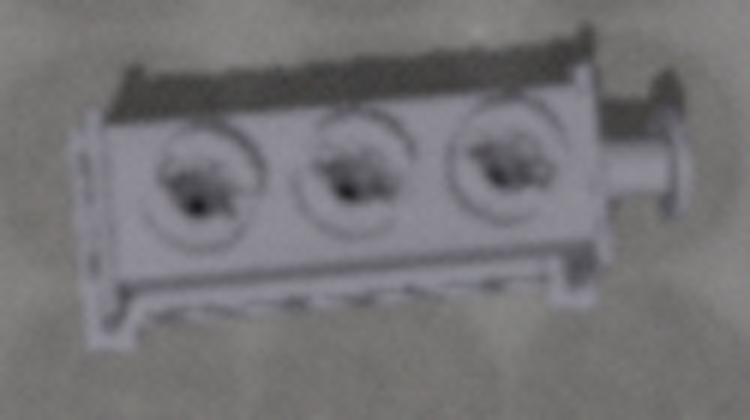

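View pics/b.png

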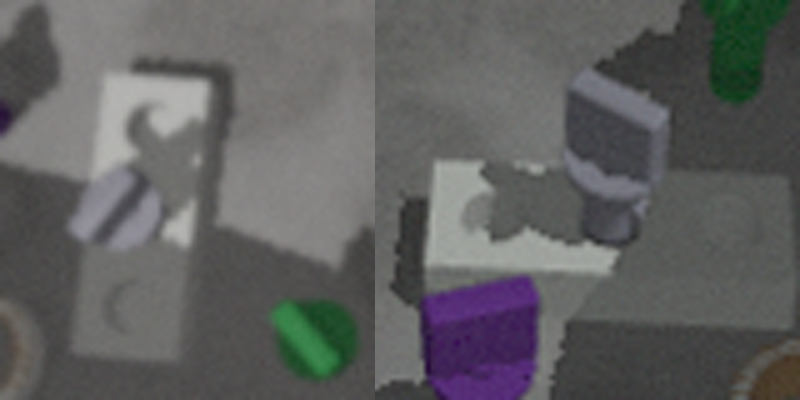

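```bash
python3 - <<'E'
from h import *
t=cam("top");s=cam("side")
m=np.array([px(t,(255+u/6,175+v/6),.109)[:2] for u,v in((205,187),(355,173),(507,157))]);print(m,np.diff(m,axis=0),m.mean(0))
d=m[0]-m[2];print("yaw manifold y",np.degrees(np.arctan2(d[1],d[0]))-90)
T=lambda u,v,z:px(t,(140+u/5,195+v/5),z)
S=lambda u,v,z:px(s,(265+(u-375)/5,260+v/5),z)
print("collar",T(115,210,.066))
a,b=T(135,170,.103),T(76,230,.103);print("wing top",a,b,(a+b)/2,np.degrees(np.arctan2(*(a-b)[1::-1])))
a,b=S(583,72,.103),S(665,113,.103);print("side wing",a,b,np.degrees(np.arctan2(*(a-b)[1::-1])))
print("rack corners top",T(105,73,.03),T(210,80,.03),T(182,360,.03),T(70,352,.03))
c=(T(105,73,.03)+T(210,80,.03)+T(182,360,.03)+T(70,352,.03))/4;print(c)
# overlay hypotheses
ov=[]
ctr=c[:2]
for ang in(-45,-55):
    A=np.radians(ang);R=np.array([[np.cos(A),-np.sin(A)],[np.sin(A),np.cos(A)]])
    box=np.array([[x,y,z] for z in(.0685,.103) for x,y in((21,7),(21,-7),(-21,-7),(-21,7))],float);box[:,:2]=box[:,:2]/1000@R.T+ctr
    for r,(x0,y0,w,h) in((t,(140,195,75,80)),(s,(265,260,85,80))):
        im=cv2.resize(r["color"][y0:y0+h,x0:x0+w],None,fx=5,fy=5,interpolation=cv2.INTER_CUBIC)
        p=((proj(r,box)-(x0,y0)+.5)*5).astype(int)
        cv2.polylines(im,[p[4:]],True,(0,0,255));cv2.polylines(im,[p[:4]],True,(0,255,255))
        th=np.linspace(0,6.28,40);q=np.c_[ctr[0]+.021*np.cos(th),ctr[1]+.021*np.sin(th),0*th+.0685]
        cv2.polylines(im,[((proj(r,q)-(x0,y0)+.5)*5).astype(int)],True,(0,255,0))
        ov.append(im[:, :400] if im.shape[1]>=400 else np.pad(im,((0,0),(0,25),(0,0))))
im=np.vstack([np.hstack(ov[:2]),np.hstack(ov[2:])]);cv2.imwrite("pics/c.png",cv2.resize(im,(600,600)))
E
```

```text
[[ 0.53546252 -0.0768566 ]
 [ 0.54006105 -0.13943532]
 [ 0.54552556 -0.2032825 ]] [[ 0.00459852 -0.06257873]
 [ 0.00546451 -0.06384717]] [ 0.54034971 -0.13985814]
yaw manifold y 4.55093806451022
collar [0.46984173 0.24716083 0.066     ]
wing top [0.48553814 0.22726825 0.103     ] [0.45630906 0.25587831 0.103     ] [0.4709236  0.24157328 0.103     ] -44.38682011562928
side wing [0.48300406 0.23391619 0.103     ] [0.45316309 0.25708536 0.103     ] -37.82653426940806
rack corners top [0.54784656 0.26449071 0.03      ] [0.54280767 0.20775402 0.03      ] [0.39388616 0.22021174 0.03      ] [0.39920184 0.27942589 0.03      ]
[0.47093556 0.24297059 0.03      ]
```

View pics/c.png

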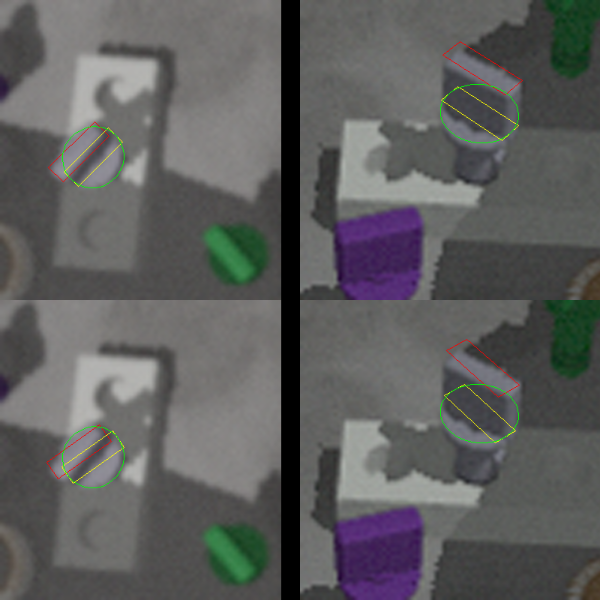

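```bash
cat >> h.py <<'E'
from scipy.spatial.transform import Rotation as Ro
def goal(p,yaw,cmd=None):
    """print shift(cm)/rotvec(deg) in tool axes to reach TCP p, tool-y yaw (deg), tool down"""
    s=telemetry.get_state(); R=Ro.from_quat(s["tcp_rot"]); P=s["eef_pos"]
    a=np.radians(yaw); y=np.array([np.cos(a),np.sin(a),0]); z=np.array([0,0,-1.]); x=np.cross(y,z)
    G=Ro.from_matrix(np.c_[x,y,z]); d=R.inv()*G
    print("shift",np.round(R.inv().apply(np.array(p)-P)*100,2),"rot",np.round(np.degrees(d.as_rotvec()),2),"F",np.round(s["contact_force"],1),"t",s["time"])
E
python3 - <<'E'
from h import *
t=cam("top")
for uv in((202,262),(132,214)): print(px(t,uv,.09))
goal((.470,.245,.20),45)
E
```

```text
[0.40302733 0.14214004 0.09      ]
[0.52731642 0.32083055 0.09      ]
shift [-32.52 -25.63   3.11] rot [-0.03  0.   20.37] F [-0.1 -0.4  0.7] t 0.35
```

>>> {"fn": "arm_command", "kwargs": {
  "series": [-32.5,-25.6,3.1,0,0,20.4,0.45,-32.5,-25.6,3.1,0,0,20.4,0.45,-32.5,-25.6,3.1,0,0,20.4,0.45,-32.5,-25.6,3.1,0,0,20.4,0.45,-32.5,-25.6,3.1,0,0,20.4,0.45,-32.5,-25.6,3.1,0,0,20.4,0.45,-32.5,-25.6,3.1,0,0,20.4,0.45,-32.5,-25.6,3.1,0,0,20.4,0.45,-32.5,-25.6,3.1,0,0,20.4,0.45,-32.5,-25.6,3.1,0,0,20.4,0.45],
  "force": 50
}}

```text
time: 1.18
eef_pos: [0.4706, 0.2435, 0.2005]
tcp_rot: [0.383, 0.924, 0.0, 0.0]
contact_force: [0.7, 0.6, 0.0]
opening: 0.551
finger_force: 0.0
```

```bash
python3 - <<'E'
from h import *
goal((.470,.245,.20),45);goal((.470,.245,.12),45)
t=cam("top");s=cam("side")
a=cv2.resize(t["color"][180:290,120:220],None,fx=4,fy=4,interpolation=cv2.INTER_CUBIC)
b=cv2.resize(s["color"][220:330,260:360],None,fx=4,fy=4,interpolation=cv2.INTER_CUBIC)
e=telemetry.get_state()["eef_pos"];print(e,proj(t,e),proj(s,e))
cv2.imwrite("pics/d.png",np.hstack([a,b]))
E
```

```text
shift [0.15 0.07 0.05] rot [ 0.04  0.03 -0.03] F [0.7 0.6 0. ] t 1.1833
shift [0.15 0.06 8.05] rot [ 0.04  0.03 -0.03] F [0.7 0.6 0. ] t 1.1833
[0.47207769 0.24101171 0.20008882] [[149.09526201 229.78810338]] [[314.66807864 239.17973962]]
```

View pics/d.png

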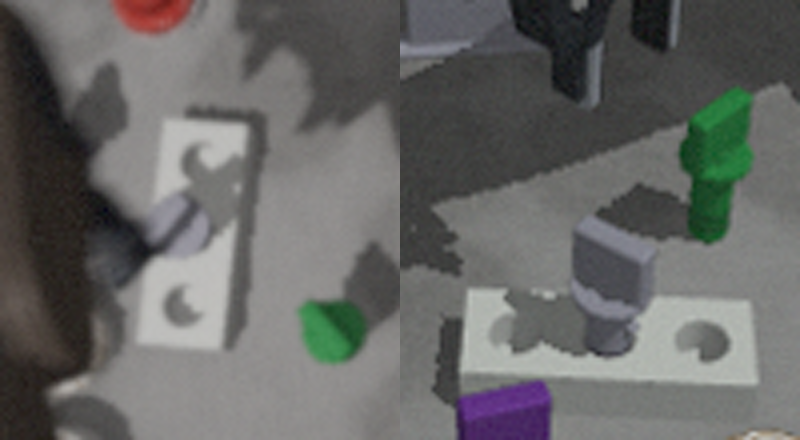

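```bash
python3 - <<'E'
from h import *
t=cam("top");s=cam("side")
T=lambda u,v,z:px(t,(120-.375+u/4,180-.375+v/4),z)
S=lambda u,v,z:px(s,(260-.375+(u-400)/4,220-.375+v/4),z)
print("rack",T(194,232,.03),S(609,336,.03))
print("collar",T(180,225,.066),S(612,290,.066))
for a,b in(((580,219),(655,252)),):
  a=S(*a,.103);b=S(*b,.103);print("near/top edge",a,b,np.degrees(np.arctan2(*(a-b)[1::-1])))
for i in range(3):
  print(telemetry.get_state()["eef_pos"]);cam("top")
# gripper finger tips in side view: centre between (590,100) and (665,45)
print(S(575,100,.2),S(655,48,.2))
E
```

```text
rack [0.47179811 0.24356173 0.03      ] [0.47070671 0.24631946 0.03      ]
collar [0.47265638 0.24303725 0.066     ] [0.47078712 0.24738186 0.066     ]
near/top edge [0.48691102 0.23369767 0.103     ] [0.45244548 0.25717887 0.103     ] -34.26640582366491
[0.47040847 0.24458709 0.20038663]
[0.46998878 0.24556259 0.20046615]
[0.46971335 0.24617366 0.20051213]
[0.49383273 0.25508042 0.2       ] [0.45357213 0.21990685 0.2       ]
```

>>> {"fn": "arm_command", "kwargs": {
  "series": [-0.1,0.1,3,0,0,-2,0.5,-0.1,0.1,6,0,0,-2,0.5,-0.1,0.1,9,0,0,-2,0.5,-0.1,0.1,11,0,0,-2,0.5,-0.1,0.1,12.2,0,0,-2,0.5,-0.1,0.1,12.8,0,0,-2,0.5,-0.1,0.1,12.8,0,0,-2,0.5]
}}

```text
time: 2.12
eef_pos: [0.4705, 0.2461, 0.0714]
tcp_rot: [0.366, 0.931, -0.001, -0.001]
contact_force: [0.1, -0.4, 0.0]
opening: 0.502
finger_force: 0.0
```

```bash
python3 - <<'E'
from h import *
goal((.471,.245,.072),47)
s=cam("side");b=cv2.resize(s["color"][220:330,250:370],None,fx=5,fy=5,interpolation=cv2.INTER_CUBIC)
cv2.imwrite("pics/e.png",b)
E
```

```text
shift [-0.11 -0.05 -0.06] rot [-0.09 -0.06  0.07] F [ 0.1 -0.4  0. ] t 2.1167
```

View pics/e.png

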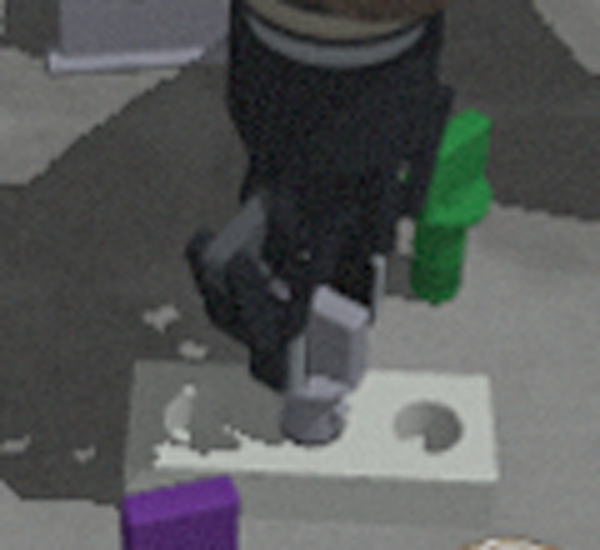

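The wing at (335,330) is between the fingers, so I'm closing.

>>> {"fn": "arm_command", "kwargs": {
  "series": [0,0,0,0,0,0,0.7,0,0,0,0,0,0,0.85,0,0,0,0,0,0,1,0,0,0,0,0,0,1,0,0,0,0,0,0,1,0,0,0,0,0,0,1],
  "force": 60
}}

```text
time: 2.67
eef_pos: [0.4725, 0.2457, 0.0741]
tcp_rot: [0.367, 0.93, 0.001, 0.001]
contact_force: [-1.5, -0.2, 6.3]
opening: 0.157
finger_force: 59.1
```

>>> {"fn": "arm_command", "kwargs": {
  "series": [0,0,-1,0,0,0,1,0,0,-3,0,0,0,1,0,0,-6,0,0,0,1,0,0,-9,0,0,0,1,0,0,-13,0,0,0,1,0,0,-13,0,0,0,1]
}}

```text
time: 3.17
eef_pos: [0.4757, 0.2468, 0.2117]
tcp_rot: [0.367, 0.93, 0.005, 0.006]
contact_force: [1.3, 1.3, -0.6]
opening: 0.155
finger_force: 59.4
```

```bash
python3 - <<'E'
from h import *
for i in range(4): s=telemetry.get_state();print(s["eef_pos"],s["contact_force"],s["opening"]);c=cam("side")
b=cv2.resize(c["color"][160:330,250:370],None,fx=3.5,fy=3.5,interpolation=cv2.INTER_CUBIC)
cv2.imwrite("pics/f.png",b)
goal((.47,.245,.2),47)
# rotation to insertion yaw, over the middle mouth
goal((.540,-.14,.23),-26)
E
```

```text
[0.47567163 0.2468294  0.21166779] [ 1.28419304  1.30463562 -0.63852361] 0.15458703207568494
[0.47435237 0.24638126 0.20825245] [-0.04009827  0.36322784 -2.29129251] 0.15493221398687998
[0.47252147 0.24579112 0.20492252] [ 0.18145671 -0.58105205 -2.53505421] 0.15398254257245472
[0.47116772 0.24538354 0.20251976] [-0.44170588  0.8082284  -1.87640857] 0.15435862583077867
shift [ 0.02 -0.04  0.1 ] rot [-0.12 -0.07 -0.03] F [-0.4  0.5 -2.7] t 3.3667
shift [-31.37 -23.41  -2.89] rot [-1.500e-01  1.000e-02  7.297e+01] F [-0.4  0.5 -2.7] t 3.3667
```

View pics/f.png

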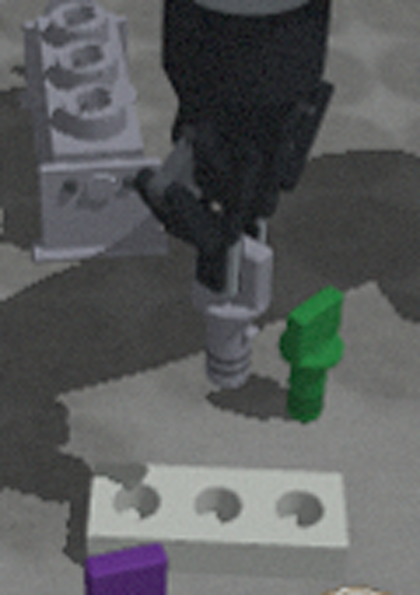

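```bash
python3 - <<'E'
from h import *
s=cam("side")
S=lambda u,v,z:px(s,(250-.36+u/3.5,160-.36+v/3.5),z)
print("eef",telemetry.get_state()["eef_pos"])
print("foot",S(228,377,.135),S(206,377,.135),S(250,377,.135))
m=np.array([S(*p,.109) for p in((95,101),(85,58),(72,14))]);print(m)
# boss edges as check via Hough on top (unobstructed?) image
t=cam("top");x0,y0=255,175
g=cv2.cvtColor(cv2.resize(t["color"][y0:y0+70,x0:x0+125],None,fx=6,fy=6,interpolation=cv2.INTER_CUBIC),cv2.COLOR_BGR2GRAY)
for u,v in((289.2,206.2),(314.2,203.8),(339.5,201.2)): print(t["color"][int(v),int(u)])
c=cv2.HoughCircles(cv2.GaussianBlur(g,(9,9),2),cv2.HOUGH_GRADIENT,1,100,param1=60,param2=15,minRadius=50,maxRadius=68)
for u,v,r in c[0][:8]: print(u,v,r,px(t,(x0-.42+u/6,y0-.42+v/6),.109)[:2])
E
```

```text
eef [0.4700722  0.24503397 0.20026436]
foot [0.46957399 0.24731919 0.135     ] [0.48155376 0.24685404 0.135     ] [0.45759647 0.24778729 0.135     ]
[[ 0.53458422 -0.07225537  0.109     ]
 [ 0.5408903  -0.13442835  0.109     ]
 [ 0.55031169 -0.20492494  0.109     ]]
[97 90 91]
[108 102 101]
[108 101 102]Traceback (most recent call last):
  File "<stdin>", line 12, in <module>
TypeError: 'NoneType' object is not subscriptable
```

```bash
python3 - <<'E'
from h import *
goal((.535,-.074,.23),-25.2)
E
```

```text
shift [-26.51 -18.9   -2.99] rot [-2.600e-01  2.000e-02  7.217e+01] F [-0.3 -0.7 -2.5] t 3.4667
```

>>> {"fn": "arm_command", "kwargs": {
  "series": [0,0,-3,0,0,7,1,-3,-2,-3,0,0,14,1,-7,-5,-3,0,0,21,1,-10,-7,-3,0,0,28,1,-13,-9,-3,0,0,35,1,-16,-11,-3,0,0,42,1,-19,-13.5,-3,0,0,49,1,-22,-15.5,-3,0,0,56,1,-25,-17.8,-3,0,0,63,1,-26.5,-18.9,-3,0,0,70,1]
}}

```text
time: 4.3
eef_pos: [0.5357, -0.0772, 0.2303]
tcp_rot: [0.836, 0.548, -0.001, -0.001]
contact_force: [0.2, -0.0, -1.9]
opening: 0.156
finger_force: 59.2
```

```bash
python3 - <<'E'
from h import *
for i in range(6): cam("top")
goal((.535,-.074,.19),-25.2)
E
```

```text
shift [-0.17  0.02  4.12] rot [-0.13 -0.01  2.3 ] F [ 0.1  0.  -2.5] t 4.6
```

>>> {"fn": "arm_command", "kwargs": {
  "series": [-0.1,0,1.5,0,0,2.3,1,-0.2,0,3,0,0,2.3,1,-0.2,0,4.1,0,0,2.3,1,-0.2,0,4.1,0,0,2.3,1,-0.2,0,4.1,0,0,2.3,1]
}}

```text
time: 5.02
eef_pos: [0.5348, -0.0743, 0.1905]
tcp_rot: [0.844, 0.536, -0.001, -0.001]
contact_force: [-0.8, -0.3, -1.1]
opening: 0.152
finger_force: 59.2
```

```bash
python3 - <<'E'
from h import *
for i in range(3): cam("top")
goal((.535,-.074,.19),-25.2);s=cam("side")
print(telemetry.get_state()["eef_pos"],proj(s,(.535,-.074,.109)))
b=cv2.resize(s["color"][125:225,235:335],None,fx=6,fy=6,interpolation=cv2.INTER_CUBIC)
cv2.imwrite("pics/g.png",b)
E
```

```text
shift [ 0.06 -0.15  0.25] rot [ 0.11 -0.01 -0.08] F [ 1.4 -0.1 -0.9] t 5.1667
[ 0.53608378 -0.07536126  0.19253755] [[276.60745411 188.13782287]]
```

View pics/g.png

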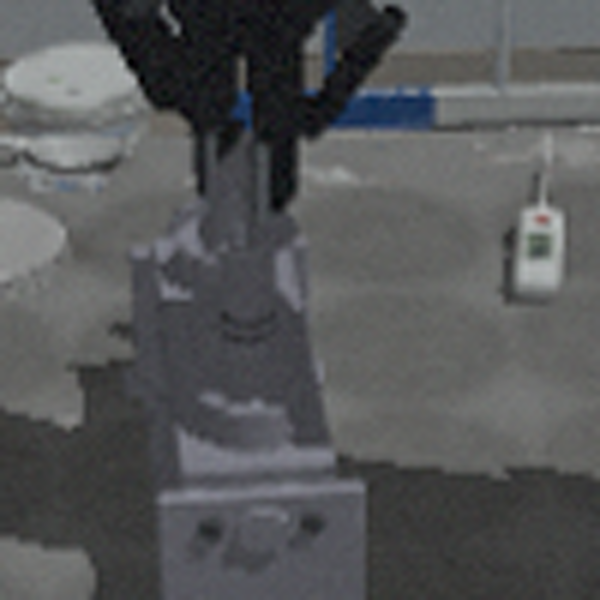

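The valve's foot at (247,330) lines up laterally with the left boss (centre u≈246). I'm entering slowly.

>>> {"fn": "arm_command", "kwargs": {
  "series": [0,0,0.5,0,0,0,1,0,0,1,0,0,0,1,0,0,1.4,0,0,0,1,0,0,1.8,0,0,0,1,0,0,2.2,0,0,0,1,0,0,2.5,0,0,0,1,0,0,2.5,0,0,0,1,0,0,2.5,0,0,0,1]
}}

```text
time: 5.88
eef_pos: [0.5353, -0.0753, 0.166]
tcp_rot: [0.845, 0.535, -0.0, -0.0]
contact_force: [-0.2, 0.0, -2.6]
opening: 0.152
finger_force: 59.2
```

Clean entry with no side force. I'm going down to about 4 mm above the ring level.

>>> {"fn": "arm_command", "kwargs": {
  "series": [0,0,0.4,0,0,0,1,0,0,0.8,0,0,0,1,0,0,1.2,0,0,0,1,0,0,1.6,0,0,0,1,0,0,2,0,0,0,1,0,0,2.3,0,0,0,1,0,0,2.3,0,0,0,1,0,0,2.3,0,0,0,1]
}}

```text
time: 6.55
eef_pos: [0.5352, -0.0753, 0.143]
tcp_rot: [0.845, 0.535, -0.0, -0.0]
contact_force: [-0.2, -0.5, -1.5]
opening: 0.156
finger_force: 59.2
```

>>> {"fn": "arm_command", "kwargs": {
  "series": [0,0,0.1,0,0,0,1,0,0,0.2,0,0,0,1,0,0,0.3,0,0,0,1,0,0,0.4,0,0,0,1,0,0,0.5,0,0,0,1,0,0,0.5,0,0,0,1]
}}

```text
time: 7.05
eef_pos: [0.5352, -0.0753, 0.1381]
tcp_rot: [0.845, 0.535, -0.0, -0.0]
contact_force: [0.6, -0.6, -0.9]
opening: 0.152
finger_force: 59.2
```

>>> {"fn": "arm_command", "kwargs": {
  "series": [0,0,0.1,0,0,0,1,0,0,0.2,0,0,0,1,0,0,0.3,0,0,0,1,0,0,0.3,0,0,0,1,0,0,0.3,0,0,0,1]
}}

```text
time: 7.47
eef_pos: [0.5353, -0.0753, 0.1352]
tcp_rot: [0.845, 0.535, -0.0, -0.0]
contact_force: [0.0, -0.5, -1.8]
opening: 0.151
finger_force: 59.2
```

>>> {"fn": "arm_command", "kwargs": {
  "series": [0,0,0.1,0,0,0,1,0,0,0.2,0,0,0,1,0,0,0.2,0,0,0,1,0,0,0.2,0,0,0,1]
}}

```text
time: 7.8
eef_pos: [0.5353, -0.0753, 0.1332]
tcp_rot: [0.845, 0.535, -0.0, -0.0]
contact_force: [-0.1, -0.3, -2.2]
opening: 0.159
finger_force: 59.2
```

>>> {"fn": "arm_command", "kwargs": {
  "series": [0,0,0.1,0,0,0,1,0,0,0.2,0,0,0,1,0,0,0.2,0,0,0,1,0,0,0.2,0,0,0,1]
}}

```text
time: 8.13
eef_pos: [0.5353, -0.0753, 0.1312]
tcp_rot: [0.845, 0.535, -0.0, -0.0]
contact_force: [-0.9, -0.2, -2.7]
opening: 0.157
finger_force: 59.2
```

>>> {"fn": "arm_command", "kwargs": {
  "series": [0,0,0.1,0,0,0,1,0,0,0.2,0,0,0,1,0,0,0.2,0,0,0,1,0,0,0.2,0,0,0,1]
}}

```text
time: 8.47
eef_pos: [0.5357, -0.0754, 0.1302]
tcp_rot: [0.845, 0.535, 0.0, 0.0]
contact_force: [-0.2, -0.4, 2.6]
opening: 0.154
finger_force: 59.8
```

>>> {"fn": "arm_command", "kwargs": {
  "series": [0,0,0.1,0,0,0,1,0,0,0.2,0,0,0,1,0,0,0.3,0,0,0,1,0,0,0.4,0,0,0,1,0,0,0.5,0,0,0,1,0,0,0.5,0,0,0,1,0,0,0.5,0,0,0,1],
  "force": 80
}}

```text
time: 9.05
eef_pos: [0.5358, -0.0755, 0.1261]
tcp_rot: [0.845, 0.535, 0.0, 0.0]
contact_force: [-3.7, 1.4, 9.1]
opening: 0.15
finger_force: 82.1
```

>>> {"fn": "arm_command", "kwargs": {
  "series": [0,0,0.1,0,0,0,1,0,0,0.2,0,0,0,1,0,0,0.25,0,0,0,1,0,0,0.25,0,0,0,1,0,0,0.25,0,0,0,1]
}}

```text
time: 9.47
eef_pos: [0.5359, -0.0754, 0.1242]
tcp_rot: [0.845, 0.535, 0.0, 0.0]
contact_force: [-4.2, 1.8, 12.6]
opening: 0.147
finger_force: 82.5
```

>>> {"fn": "arm_command", "kwargs": {
  "series": [0,0,0,0,0,5,1,0,0,0,0,0,10,1,0,0,0,0,0,15,1,0,0,0,0,0,20,1,0,0,0,0,0,25,1,0,0,0,0,0,30,1,0,0,0,0,0,30,1]
}}

```text
time: 10.05
eef_pos: [0.5364, -0.0749, 0.1244]
tcp_rot: [0.955, 0.297, 0.001, -0.0]
contact_force: [-3.7, 2.0, 11.7]
opening: 0.145
finger_force: 82.5
```

```bash
python3 - <<'E'
from h import *
s=telemetry.get_state();print(s["wrist_torque"],s["contact_force"]);goal(s["eef_pos"],-85.2)
E
```

```text
[ 0.62131992  0.81614803 -0.00447725] [-3.72508481  1.96310974 11.68229968]
shift [0. 0. 0.] rot [-1.00e-02 -1.10e-01  2.97e+01] F [-3.7  2.  11.7] t 10.05
```

>>> {"fn": "arm_command", "kwargs": {
  "series": [0,0,0,0,0,5,1,0,0,0,0,0,10,1,0,0,0,0,0,15,1,0,0,0,0,0,20,1,0,0,0,0,0,25,1,0,0,0,0,0,28,1,0,0,0,0,0,30,1,0,0,0,0,0,31,1,0,0,0,0,0,31,1]
}}

```text
time: 10.8
eef_pos: [0.536, -0.0747, 0.1242]
tcp_rot: [0.999, 0.032, 0.0, -0.001]
contact_force: [-4.3, 3.8, 11.5]
opening: 0.155
finger_force: 82.7
```

```bash
python3 - <<'E'
from h import *
s=telemetry.get_state();print(s["wrist_torque"],s["contact_force"]);goal(s["eef_pos"],-85.2)
E
```

```text
[0.74886635 1.00005937 0.10977701] [-4.31658674  3.82762762 11.52057209]
shift [0. 0. 0.] rot [-0.08 -0.05 -1.14] F [-4.3  3.8 11.5] t 10.8
```

>>> {"fn": "arm_command", "kwargs": {
  "series": [0,0,0,0,0,1,1,0,0,0,0,0,2,1,0,0,0,0,0,2,1,0,0,0,0,0,2,1]
}}

```text
time: 11.13
eef_pos: [0.536, -0.0746, 0.1242]
tcp_rot: [1.0, 0.015, 0.0, -0.001]
contact_force: [-3.9, 4.4, 12.3]
opening: 0.148
finger_force: 82.8
```

```bash
python3 - <<'E'
from h import *
s=telemetry.get_state();print(s["wrist_torque"],s["contact_force"]);goal(s["eef_pos"],-85.2)
E
```

```text
[0.80971861 0.98250925 0.01528832] [-3.88038017  4.35069472 12.33700182]
shift [0. 0. 0.] rot [-0.09 -0.04 -3.11] F [-3.9  4.4 12.3] t 11.1333
```

>>> {"fn": "arm_command", "kwargs": {
  "series": [0,0,0,0,0,1,1,0,0,0,0,0,2,1,0,0,0,0,0,3,1,0,0,0,0,0,3,1,0,0,0,0,0,3,1]
}}

```text
time: 11.55
eef_pos: [0.536, -0.0745, 0.1242]
tcp_rot: [1.0, -0.012, 0.0, -0.001]
contact_force: [-5.2, 4.5, 12.1]
opening: 0.149
finger_force: 82.8
```

```bash
python3 - <<'E'
from h import *
s=telemetry.get_state();print(s["wrist_torque"],s["contact_force"]);goal(s["eef_pos"],-85.2)
E
```

```text
[0.7873768  0.96202327 0.08378961] [-5.2305556   4.47262846 12.12566875]
shift [0. 0. 0.] rot [-0.1  -0.04 -6.12] F [-5.2  4.5 12.1] t 11.55
```

```bash
python3 - <<'E'
from h import *
t=cam("top");im=cv2.imread("pics/top0.png");x0,y0=255,175
g=cv2.cvtColor(cv2.resize(im[y0:y0+70,x0:x0+125],None,fx=4,fy=4,interpolation=cv2.INTER_CUBIC),cv2.COLOR_BGR2GRAY)
for l in cv2.createLineSegmentDetector().detect(cv2.GaussianBlur(g,(5,5),1.5))[0][:,0]:
    if np.hypot(l[2]-l[0],l[3]-l[1])>90:
        for z in(0.01,.1):
            a,b=[px(t,(x0-.375+u/4,y0-.375+v/4),z)[:2] for u,v in(l[:2],l[2:])]
            d=a-b; d=d*np.sign(d[1]); print(np.round(l),z,"yaw %.1f len %.3f"%(np.degrees(np.arctan2(-d[0],d[1])),np.hypot(*d)))
E
python3 - <<'E'
from h import *
t=cam("top");im=cv2.imread("pics/top0.png");x0,y0=255,175
g=cv2.cvtColor(cv2.resize(im[y0:y0+70,x0:x0+125],None,fx=4,fy=4,interpolation=cv2.INTER_CUBIC),cv2.COLOR_BGR2GRAY)
e=cv2.Canny(cv2.GaussianBlur(g,(7,7),2),15,40)
L=cv2.HoughLinesP(e,1,np.pi/720,50,minLineLength=110,maxLineGap=20)
for l in L[:,0][:14]:
    a,b=[px(t,(x0-.375+u/4,y0-.375+v/4),.08)[:2] for u,v in(l[:2],l[2:])]
    d=a-b; d=d*np.sign(d[1]); print(l,"yaw %.1f len %.3f"%(np.degrees(np.arctan2(-d[0],d[1])),np.hypot(*d)))
c=cam("side")["color"];cv2.imwrite("pics/h.png",np.hstack([cv2.resize(c[130:230,240:310],None,fx=5.5,fy=5.5,interpolation=cv2.INTER_CUBIC),cv2.resize(cam("top")["color"][160:260,250:322],None,fx=5.5,fy=5.5,interpolation=cv2.INTER_CUBIC)]))
E
```

```text
[ 77 197 371 171] yaw 3.8 len 0.189
[151  76 321  61] yaw 4.0 len 0.111
[102  51 396  24] yaw 4.2 len 0.193
[ 82 186 256 170] yaw 4.0 len 0.112
[ 74 209 279 190] yaw 4.1 len 0.131
[ 80 188 252 172] yaw 4.1 len 0.110
[118  49 255  36] yaw 4.4 len 0.089
[113 204 274 189] yaw 4.1 len 0.103
[ 76 199 196 187] yaw 4.5 len 0.077
```

>>> {"fn": "arm_command", "kwargs": {
  "series": [0,0,0,0,0,-2,1,0,0,0,0,0,-4,1,0,0,-0.1,0,0,-4,1,0,0,-0.2,0,0,-4,1,0,0,-0.3,0,0,-4,1,0,0,-0.4,0,0,-4,1,0,0,-0.5,0,0,-4,1,0,0,-0.5,0,0,-4,1]
}}

```text
time: 12.42
eef_pos: [0.5358, -0.075, 0.1279]
tcp_rot: [1.0, 0.023, 0.0, -0.0]
contact_force: [-2.9, 2.2, 6.7]
opening: 0.146
finger_force: 81.8
```

```bash
python3 - <<'E'
from h import *
s=telemetry.get_state();print(s["wrist_torque"],s["contact_force"]);goal(s["eef_pos"],-86)
E
```

```text
[0.46190085 0.5647941  0.01303204] [-2.93972623  2.19466361  6.6909685 ]
shift [0. 0. 0.] rot [-0.05 -0.04 -1.34] F [-2.9  2.2  6.7] t 12.4167
```

>>> {"fn": "arm_command", "kwargs": {
  "series": [0,0,-0.1,0,0,0,1,0,0,-0.2,0,0,0,1,0,0,-0.3,0,0,0,1,0,0,-0.3,0,0,0,1,0,0,-0.3,0,0,0,1]
}}

```text
time: 12.83
eef_pos: [0.5355, -0.075, 0.1286]
tcp_rot: [1.0, 0.023, 0.0, -0.0]
contact_force: [5.0, 2.5, -6.9]
opening: 0.149
finger_force: 80.0
```

```bash
python3 - <<'E'
from h import *
s=telemetry.get_state();print(s["wrist_torque"],s["contact_force"]);goal(s["eef_pos"],-86)
E
```

```text
[ 0.41655493 -0.74302498 -0.0281068 ] [ 5.01706715  2.50218327 -6.94304663]
shift [0. 0. 0.] rot [-0.05 -0.04 -1.35] F [ 5.   2.5 -6.9] t 12.8333
```

It's locked: the foot is held about 1.7 mm below the resting seat against an upward pull. I'm neutralising the pull, then opening and withdrawing.

>>> {"fn": "arm_command", "kwargs": {
  "series": [0,0,0.1,0,0,0,1,0,0,0.15,0,0,0,1,0,0,0.15,0,0,0,0.8,0,0,0.15,0,0,0,0.6,0,0,0.15,0,0,0,0.5,0,0,0.15,0,0,0,0.4,0,0,0.15,0,0,0,0.4,0,0,0.15,0,0,0,0.4]
}}

```text
time: 13.5
eef_pos: [0.5354, -0.0756, 0.1285]
tcp_rot: [1.0, 0.023, 0.0, 0.0]
contact_force: [0.3, 1.0, -0.5]
opening: 0.603
finger_force: 0.0
```

>>> {"fn": "arm_command", "kwargs": {
  "series": [0,0,-1,0,0,0,0.4,0,0,-2,0,0,0,0.4,0,0,-4,0,0,0,0.4,0,0,-7,0,0,0,0.4,0,0,-10,0,0,0,0.4,0,0,-14,0,0,0,0.4,0,0,-14,0,0,0,0.4,0,0,-14,0,0,0,0.4,0,0,-14,0,0,0,0.4]
}}

```text
time: 14.25
eef_pos: [0.5355, -0.0754, 0.2693]
tcp_rot: [1.0, 0.023, 0.001, 0.0]
contact_force: [-0.3, -0.6, 0.0]
opening: 0.602
finger_force: 0.0
```

```bash
python3 - <<'E'
from h import *
s=telemetry.get_state();print(s["eef_pos"],s["contact_force"],s["opening"])
c=cam("side")["color"];d=cam("top")["color"]
f=lambda i:cv2.resize(i,None,fx=5.5,fy=5.5,interpolation=cv2.INTER_CUBIC)
cv2.imwrite("pics/i.png",np.hstack([f(c[130:230,240:310]),f(d[160:260,250:322])]))
E
```

```text
[ 0.53546081 -0.07537286  0.26930243] [-0.25868131 -0.57236093  0.03580511] 0.6015399167346437
```

View pics/i.png

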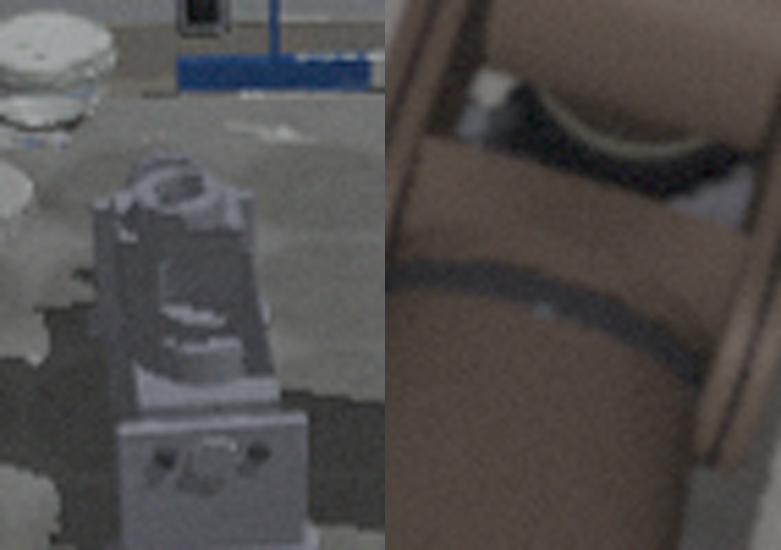

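The side view shows the valve upright in the left station, with its wing at about (200,290) straight across the manifold. The gripper is clear, so I'm handing in.

```bash
python3 -c "
from plant import ctrl
print(ctrl.sign_off())"
```

```text
the job is handed in; nothing more can be done
None
```

The valve is locked in the left station, which feeling showed to be the clear one: its wing is across the manifold, it is released, and I handed the job in at about 14 s of robot time; no verdict was returned.

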